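# Scrape the clay tray into the reclaim tub

## Robot

A 7-joint arm with a two-finger parallel gripper is mounted at the origin on the work surface. World frame = base frame: x ahead of the robot, y to its left, z up, the work surface at z = 0. Lengths are in mm, angles in degrees, forces in N, time in s.
With the tool pointing down it reaches from about 425 to 950 mm from the base axis. Payload 4.7 kg.
Tool frame: the origin (TCP) lies on the centre line of the jaws, within the pads' length; the fingertips stand env.tcp_to_tips ahead of it and the grasp point (between the pads) is the TCP (env.tcp_to_tips is the distance from the TCP to the fingertips, in mm); z points along the fingers, y is the line along which they close (so a half turn about z gives the same grasp; the last joint's range is limited). The gripper opens to 87 mm and grips with 3 to 60 N. Pads are 19 mm wide; open, the fingers measure 117 mm over their backs; the gripper's body (75 mm by 190 mm) begins 51 mm behind the grasp point.
Start: joints at [70.881, 26.849, -2.785, 87.806, 1.381, 65.374, -4.715], TCP at [202.615, -643.89, 241.573] pointing down, gripper open.
Joint ranges: [-148.3, 148.3], [-19.14, 114.17], [-79.39, 73.82], [5.75, 140.21], [-59.74, 239.74], [12.07, 113.84], [-152.46, 152.46]. Speed limits (degrees/s): [147.25, 147.25, 180, 180, 180, 180, 180].

## Interface

Orientations are given as [roll, pitch, yaw] about the fixed x, y, z axes, in that order (R = Rz(yaw) Ry(pitch) Rx(roll)).
In Python, from cell import env gives the robot as it stands.
- The arm moves only by the tool play_rows, never from a script. Its argument "commands" is a list of rows, each a list of 7 numbers: the turn, a rotation vector about the tool's x, y, z in degrees, then the shift along the tool's x, y, z in cm, then the closure, from 0 (fully open) to 1 (shut). In form: [[ax, ay, az, dx, dy, dz, claw], ...]. A call has 1 to 20 rows; each row shifts and turns the commanded pose from where the row before left it, along the tool's axes as they then stand; what a row does not reach is not made up. A row lasts 1/8 s, in which the tool goes at most 62.5 mm and 10.7 degrees, less where a joint would pass 70% of its speed; a pose out of reach is approached as far as the arm can. A call is refused whole if a number of a shift passes 6.25 or a number of a turn 10.7, either way. A call with a gripper value outside its range is refused whole. The fingers move at their own pace and stop on an object; the grip force is fixed at half the most. Time passes only in rows, so rows that do not move let the fingers close. It gives the time, the measured TCP pose, the force, the opening and the grip force at its end, in the units of the state.
- env.read_state(): the state, without advancing time (a new reading comes with each control period).
- env.camera(name): name is "side" or "top"; returns a dict with "color" (480x640x3 uint8, red, green, blue), "fx", "fy", "cx", "cy" (pixels), "pose" (4x4, takes a point from camera to world coordinates). Camera axes: x right, y down, z forward; pixel columns grow to the right and rows downward; lengths in mm; the calibration is good to about 2 mm. A picture is of the moment at which its call begins. There is no depth.
- env.close_job(): hands the job in; it is judged then, once.
The state is a dict: "time": time; "joint_pos": joint angles; "joint_velocities": joint speeds; "tau": joint torques, N m; "tcp_pos": TCP position; "tool_rot": TCP orientation; "contact_force": force on the tool from outside, world axes, zero at the start; "wrist_torque": the same for the moment, N m; "finger_gap": opening from 0.0 (shut) to 1.0 (fully open); "gripper_force": force on a finger pad.
Only numpy, scipy, OpenCV 4.12 (cv2) and the standard library are available. Lean on these libraries where they do the work, as an engineer would, in place of code of your own. Each camera call takes 0.05 s, during which the arm holds its last target. There are 200 camera calls.

## Task

Tip the metal tray up by its wooden handle, as far as its stiff hinge goes, and leave it standing tilted. Then take the scraper from its stand and with its blade sweep the three dried clay offcuts down the tray floor, over the open lip and into the tub, without touching the offcuts with the fingers. Finally put the scraper back upright in the slot of its stand, and leave the tub, brush jar, bowl and tumbler where they are.

Things in the scene. Friction and masses are not known exactly. Their poses are not given: they have to be found in the camera images.
- tray (a joint): Tilt of the tray about its lip, rad: 0 level (as at the start), 0.56 fully tipped (end stop). The hinge is stiff: about 11 N at the handle raises it, it stays at whatever angle it is left, and a press of more than about 8 N on the floor's upper end pushes it down again.
- tray_lip (a point): Middle of the tray's open lip, on the floor's surface and on the hinge axis, 100 mm above the table. Tray frame, tilts with it: x up the floor from lip to handle (to the robot's left, +y), y across, z out of the floor. Aluminium floor 185 mm long, 140 mm wide inside; walls 5 mm thick, 25 mm high along the sides, 30 mm at the handle end, none at the lip.
- tray_handle (a point): Centre of the wooden handle's grip, at x 250, y 0, z 10 mm in the tray's frame. The handle is a bar 22 mm wide (y), 20 mm high and 90 mm long (x from 190 to 280 mm), behind the end wall.
- rack: Steel stand carrying the tray, fixed. Origin on the table straight under the lip; x towards the handle, z up. Two side arms carry the hinge at x -8 to 85 mm, y +-85 to 95 mm, 111 mm high. A lamp post, 20 mm thick and 365 mm high, stands at x 235, y -165 mm (the side away from the robot).
- lamp (a point): Middle of the underside of a fixed white bar lamp over the handle, 343 mm above the table; the lamp measures 42 mm (rack x) by 160 mm (rack y) by 26 mm. It leaves no room for a gripper straight down on the handle: lean the tool 30 to 45 degrees, the hand back over the tray (towards -x).
- tub: Grey open plastic tub, loose, 0.6 kg, standing under the tray's lip: 120 mm (x) by 200 mm (y) by 72 mm high, walls 5 mm. Origin at the centre of its underside, z up, x in about the tray's uphill direction.
- offcut1: Dried offcut of plaited clay strip, 60 (x) by 22 (y) by 14 mm, about 60 g, stuck by high friction on the tray: it does not slide down when the tray is tipped. Origin at the centre of its underside, z up.
- offcut2: Dried flat offcut of clay, 60 by 22 by 14 mm, as above.
- offcut3: Dried bent offcut of clay, 60 by 22 by 14 mm, as above. All three lie side by side, 40 mm or more clear of the tray's handle-end wall.
- scraper: Scraper, 180 mm tall, about 0.2 kg, upright, blade edge down in the stand. Origin at the middle of the blade edge, z up along the handle. Steel blade 120 mm wide (y; 10 mm free each side in the tray), 5 mm thick (x), 64 mm high; collar 70 mm wide to z 78 mm; wooden handle 24 mm (y) by 26 mm (x) up to z 180 mm.
- scraper_grip (a point): Middle part of the scraper's handle, 120 mm above the blade edge.
- stand: Scraper's wooden stand, fixed: foot 90 by 110 by 8 mm; slot along its y, 10 mm wide, 36 mm deep, its mouth flaring above to about 25 mm, top 63 mm above the table. Slot walls are 90 mm long, so the blade sticks out at both ends; its edge rests on the foot, 8 mm above the table. Origin at centre of underside. It may trade places with the brush jar.
- brush_jar: Bystander: white jar with brushes, 80 mm wide, 210 mm high with the brushes, 0.6 kg.
- bowl: Bystander: white bowl, 150 mm wide, 65 mm high.
- tumbler: Bystander: glass tumbler, 72 mm wide, 120 mm high.
Not all that is in view belongs to the job. What is shaped like the offcut1 but purple is not meant.

How it is judged (in metres and radians):
On the way, in this order (a step that is already met when the one before it is completed fails the run):
1. the tray is tipped up and stays up (value of joint tray above 0.5 rad), for 0.2 s.
2. with the tray tilted, the scraper's edge is set down on the tray floor (value of joint tray above 0.46 rad and x of scraper in the frame of tray_lip between 0.02 and 0.19 m and y of scraper in the frame of tray_lip between -0.03 and 0.03 m and z of scraper in the frame of tray_lip between -0.005 and 0.02 m), for 0.05 s.
3. all three offcuts are in the tub, the tray still tilted (value of joint tray above 0.46 rad and x of offcut1 in the frame of tub between -0.056 and 0.056 m and y of offcut1 in the frame of tub between -0.096 and 0.096 m and z of offcut1 in the frame of tub between 0 and 0.068 m and x of offcut2 in the frame of tub between -0.056 and 0.056 m and y of offcut2 in the frame of tub between -0.096 and 0.096 m and z of offcut2 in the frame of tub between 0 and 0.068 m and x of offcut3 in the frame of tub between -0.056 and 0.056 m and y of offcut3 in the frame of tub between -0.096 and 0.096 m and z of offcut3 in the frame of tub between 0 and 0.068 m), for 0.2 s.
At the end, for the whole second after the job is handed in: The tray still stands tilted (joint over 0.46 rad); the three offcuts lie at rest inside the upright tub, below its rim; the scraper stands at rest in the slot of its stand, edge within 6 mm of the foot and 30 mm of the slot's middle, upright within 0.2 rad (all of step 3 and linear speed of each of offcut1, offcut2, offcut3, scraper below 0.03 m/s and angle between tub's own z axis and vertical below 0.1 rad and x of scraper in the frame of stand between -0.006 and 0.006 m and y of scraper in the frame of stand between -0.03 and 0.03 m and z of scraper in the frame of stand between -0.002 and 0.014 m and angle between scraper's own z axis and vertical below 0.2 rad); the robot touches nothing.
It fails at once if the fingers touch an offcut (contact force between the fingers and offcut1 above 0.5 N or contact force between the fingers and offcut2 above 0.5 N or contact force between the fingers and offcut3 above 0.5 N).
It fails at once if the tub is shifted by more than 40 mm (distance of tub from where it was at the start of the episode above 0.04 m).
It fails at once if a bystander is shifted by more than 30 mm (distance of any of brush_jar, bowl, tumbler from where it was at the start of the episode above 0.03 m).
It also fails if it takes over 72 s, if anything falls off the work surface, if the arm or the gripper's body presses on something with over 40 N, if the wrist force passes 120 N, or if a joint passes its speed limit or range.

## Working session

There is one attempt and no reset: what is moved stays moved. The work goes in short steps, Python scripts to look and compute and a tool call to move; the robot and the scene stay as the last step left them, time stands still between calls to the robot, and variables do not carry over. Pictures are saved under pics/ and viewed, at most 10 in all, crops included, and the job is handed in when it is done.

Besides the shell and the picture viewer there is one more tool, called as a command line: name --pt "numbers of a row" for each row, then --argument value for the rest. play_rows: Moves the arm, as the interface text tells. Its arguments: {"type":"object","properties":{"commands":{"type":"array"}},"required":["commands"]}

```bash
ls; mkdir -p pics; python3 - <<'E'
from cell import env
import cv2
for n in("side","top"):
    c=env.camera(n); cv2.imwrite(f"pics/{n}0.png",c["color"][:,:,::-1]); print(n,c["fx"],c["fy"],c["cx"],c["cy"],c["pose"].round(3).tolist() if hasattr(c["pose"],'round') else c["pose"])
print(env.read_state(), env.tcp_to_tips)
E
```

```text
pics
side 511.73767728024256 511.73767728024256 319.11104981093234 240.6954497926144 [[-0.917, -0.256, 0.305, 267.946], [-0.398, 0.589, -0.703, 851.02], [-0.0, -0.767, -0.642, 930.314], [0.0, 0.0, 0.0, 1.0]]
top 448.33515173671515 448.33515173671515 320.8870319723373 237.667274671249 [[0.017, -0.988, 0.154, 413.682], [-1.0, -0.017, 0.003, 39.963], [-0.001, -0.154, -0.988, 1445.59], [0.0, 0.0, 0.0, 1.0]]
{'time': 0.1, 'joint_pos': array([70.87833613, 26.89179599, -2.78373346, 87.86603606,  1.38159141,
       65.37427768, -4.716777  ]), 'joint_velocities': array([-0.02984982, -0.09893948,  0.01501175, -0.23922246, -0.04174101,
        0.0491518 ,  0.03285395]), 'tau': array([ 9.44821986e-04, -5.09167099e+01, -8.11529299e-02, -2.36829364e+01,
       -6.15401007e-02,  3.44669062e-02,  6.56909560e-05]), 'tcp_pos': array([ 202.4493845 , -643.40653256,  240.62099997]), 'tool_rot': array([-1.79901561e+02,  4.32306331e-03,  1.74659449e+01]), 'contact_force': array([-0.03230674, -0.52047898,  0.03902761]), 'wrist_torque': array([-0.02120851, -0.03343819, -0.07330524]), 'gripper_force': 0.0, 'finger_gap': 0.9986177159925222} 19.0
```

View pics/side0.png

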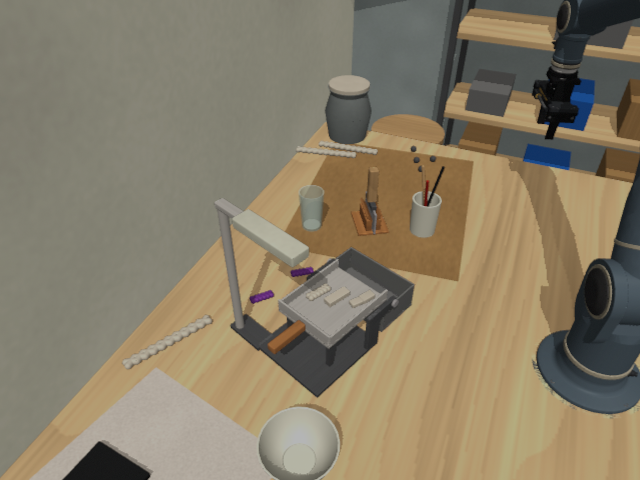

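View pics/top0.png

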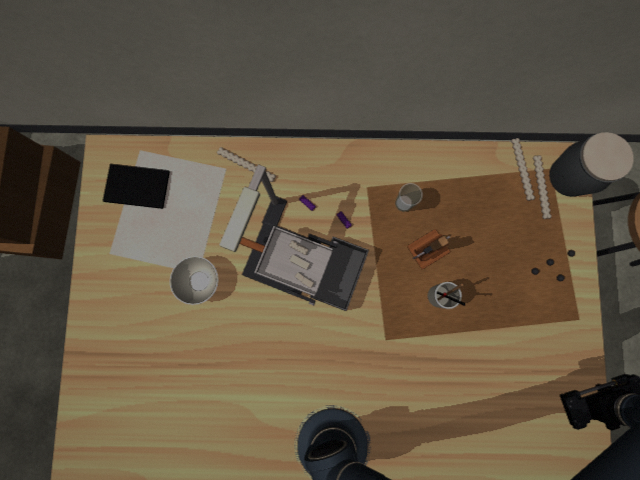

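View crops.

The side view shows the tray at (345,300) with its handle at (287,337). The lamp is at (270,237), the scraper in its stand at (372,205), the jar at (425,213), the tumbler at (312,208) and the bowl at (299,447).
In the top view the handle is at (252,244) and the scraper and stand are at (432,246).

Things that could be taken for the offcuts (top view):
- White pieces inside the tray at (299,245), (302,262) and (307,280). These are the ones I choose.
- Purple pieces at (307,203) and (345,220), which are decoys.
- Long plaits at (245,165), (523,170) and (541,187), which are not meant.

Things that could be taken for the scraper are the stand tool at (440,242), which I choose, and the brushes in the jar at (450,293).

```bash
python3 - <<'E'
import cv2
t=cv2.imread("pics/top0.png"); cv2.imwrite("pics/c1.png",cv2.resize(t[150:320,215:475],None,fx=3,fy=3,interpolation=cv2.INTER_CUBIC))
s=cv2.imread("pics/side0.png"); cv2.imwrite("pics/c2.png",cv2.resize(s[150:400,210:450],None,fx=2.4,fy=2.4,interpolation=cv2.INTER_CUBIC))
E
```

```text
(no output)
```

View pics/c1.png

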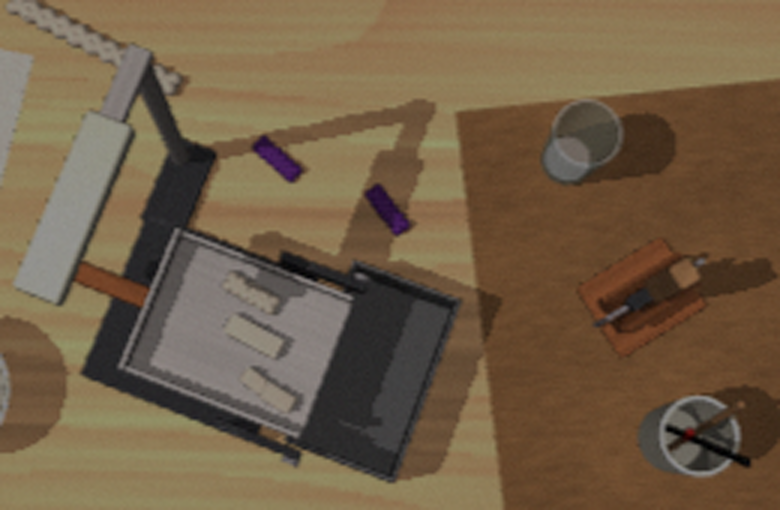

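View pics/c2.png

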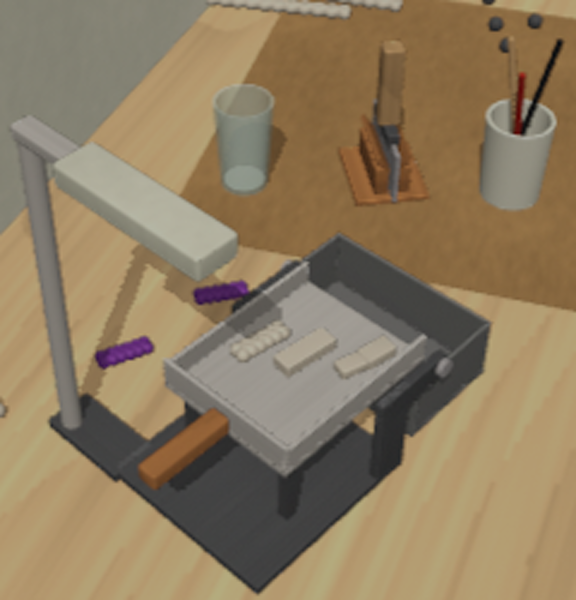

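The crops confirm the choice. In c1 the three white offcuts lie in the tray at (252,293), (257,335) and (270,388), and the purple ones outside are decoys. The stand's foot is at (643,298) in c1, and the top of the scraper handle is at (686,272).

```bash
cat > h.py <<'E'
import numpy as np
from scipy.spatial.transform import Rotation as R
CAM={"side":(511.7377,319.111,240.695,None),"top":(448.335,320.887,237.667,None)}
def cams():
    from cell import env
    return {n:env.camera(n) for n in("side","top")}
def ray(c,u,v):
    P=np.array(c["pose"]); d=P[:3,:3]@np.array([(u-c["cx"])/c["fx"],(v-c["cy"])/c["fy"],1]); return P[:3,3],d
def plane(c,u,v,z):
    o,d=ray(c,u,v); return o+d*(z-o[2])/d[2]
def proj(c,p):
    P=np.array(c["pose"]); q=P[:3,:3].T@(np.asarray(p)-P[:3,3]); return np.array([c["cx"]+c["fx"]*q[0]/q[2],c["cy"]+c["fy"]*q[1]/q[2]])
E
python3 - <<'E'
from h import *
C=cams()
T=lambda x,y,z:plane(C["top"],215+(x+.5)/3-.5,150+(y+.5)/3-.5,z)
S=lambda x,y,z:plane(C["side"],210+(x+.5)/2.4-.5,150+(y+.5)/2.4-.5,z)
for n,a in dict(trayA=T(177,230,130),trayB=T(122,367,130),lipA=T(352,300,125),lipB=T(299,437,125),tub1=T(460,300,72),tub2=T(395,480,72),tub3=T(357,263,72),
 f1=T(665,240,8),f2=T(580,288,8),f3=T(625,355,8),f4=T(705,303,8),top=T(686,272,188),bladeEndTop=T(600,323,72),o1=T(252,290,114),o2=T(257,334,114),o3=T(270,388,114),
 l1=T(90,112,369),l2=T(132,125,369),l3=T(60,305,369),l4=T(15,290,369),jar=T(700,436,150),tumb=T(588,135,120),hEndB=T(148,296,120),hl=T(78,272,120),
 StrayA=S(167,365,130),StrayB=S(288,462,130),SlipA=S(306,268,125),SlipB=S(424,342,125),Stub1=S(338,237,72),Stub2=S(488,324,72),
 Sf1=S(342,153,8),Sf2=S(356,202,8),Sf3=S(426,192,8),Stop=S(392,46,188),hEnd1=S(141,466,120),hEnd2=S(157,485,110-10),o1s=S(261,341,114),o2s=S(306,352,114),o3s=S(365,356,114),Sblade=S(396,197,8)).items(): print(n,a.round(1))
E
```

```text
trayA [650.5 185.8 130. ]
trayB [513.4 235.1 130. ]
lipA [583.9  10.9 125. ]
lipB [448.6  60.7 125. ]
tub1 [ 592.6 -101.4   72. ]
tub2 [408.6 -36.1  72. ]
tub3 [629.4   5.   72. ]
f1 [ 670.3 -330.3    8. ]
f2 [ 616.2 -237.4    8. ]
f3 [ 544.6 -284.6    8. ]
f4 [ 602.2 -371.7    8. ]
top [ 607.8 -303.   188. ]
bladeEndTop [ 571.3 -245.1   72. ]
o1 [593.7 110.6 114. ]
o2 [549.7 104.6 114. ]
o3 [496.4  90.4 114. ]
l1 [705.1 234.4 369. ]
l2 [694.6 199.3 369. ]
l3 [544.4 251.6 369. ]
l4 [556.  288.5 369. ]
jar [ 455.4 -322.8  150. ]
tumb [ 757.  -225.9  120. ]
hEndB [585.1 213.5 120. ]
hl [608.1 284.2 120. ]
StrayA [645.8 194.1 130. ]
StrayB [505.5 251.5 130. ]
SlipA [582.3  20.9 125. ]
SlipB [446.1  71.1 125. ]
Stub1 [590.  -93.1  72. ]
Stub2 [407.5 -29.   72. ]
Sf1 [ 666.4 -315.8    8. ]
Sf2 [ 617.  -231.6    8. ]
Sf3 [ 546.4 -282.9    8. ]
Stop [ 607.8 -299.3  188. ]
hEnd1 [618.6 296.4 120. ]
hEnd2 [605.6 295.1 100. ]
o1s [587.3 119.3 114. ]
o2s [543.9 115.7 114. ]
o3s [492.6  98.9 114. ]
Sblade [ 576.4 -259.5    8. ]
```

```bash
python3 - <<'E'
from h import *
import cv2
C=cams()
for n,c in C.items():
    hsv=cv2.cvtColor(c["color"],cv2.COLOR_RGB2HSV)
    print(n)
    def comps(lo,hi,box,name,z,amin=8,op=False):
        m=cv2.inRange(hsv,lo,hi); k=np.zeros_like(m); k[box[1]:box[3],box[0]:box[2]]=m[box[1]:box[3],box[0]:box[2]]
        cs,_=cv2.findContours(k,cv2.RETR_EXTERNAL,cv2.CHAIN_APPROX_NONE)
        for q in cs:
            M=cv2.moments(q)
            if M["m00"]<amin: continue
            u,v=M["m10"]/M["m00"],M["m01"]/M["m00"]
            r=cv2.boxPoints(cv2.minAreaRect(q))
            print(" ",name,"a",M["m00"],"uv",round(u,1),round(v,1),"w",plane(c,u,v,z).round(1)[:2],"corners",[tuple(plane(c,*p,z).round(0)[:2].astype(int)) for p in r])
    comps((125,80,20),(160,255,255),(0,0,640,480),"purple",7)
    hb={"top":(225,230,270,260),"side":(260,310,315,360)}[n]
    comps((5,130,60),(15,255,255),hb,"handle",115)
    sb={"top":(400,220,470,275),"side":(340,160,400,245)}[n]
    comps((5,110,40),(14,255,255),sb,"stand",8)
    tb={"top":(262,235,335,300),"side":(280,270,400,330)}[n]
    comps((17,30,110),(35,255,255),tb,"off",110)
    for p in {"top":[(440,235),(444,241),(425,252),(252,244),(302,262),(285,265)],"side":[(373,178),(372,210),(287,337),(340,297),(365,215)]}[n]: print(p,hsv[p[1],p[0]])
E
```

```text
side
  purple a 133.0 uv 261.3 296.4 w [753.2  94.7] corners [(np.int64(780), np.int64(107)), (np.int64(741), np.int64(63)), (np.int64(725), np.int64(82)), (np.int64(764), np.int64(125))]
  purple a 114.0 uv 301.8 271.5 w [698.8 -27.2] corners [(np.int64(728), np.int64(-19)), (np.int64(682), np.int64(-56)), (np.int64(669), np.int64(-35)), (np.int64(715), np.int64(1))]
  handle a 470.0 uv 286.0 336.6 w [596.8 262.4] corners [(np.int64(625), np.int64(297)), (np.int64(593), np.int64(207)), (np.int64(567), np.int64(225)), (np.int64(600), np.int64(312))]
  stand a 169.0 uv 380.5 223.4 w [ 573.6 -303.5] corners [(np.int64(571), np.int64(-256)), (np.int64(616), np.int64(-390)), (np.int64(583), np.int64(-405)), (np.int64(540), np.int64(-269))]
  stand a 430.0 uv 362.7 219.8 w [ 627.1 -298.8] corners [(np.int64(700), np.int64(-360)), (np.int64(664), np.int64(-410)), (np.int64(571), np.int64(-257)), (np.int64(605), np.int64(-213))]
  off a 50.0 uv 361.7 324.5 w [467.9 166.9] corners [(np.int64(479), np.int64(170)), (np.int64(474), np.int64(151)), (np.int64(454), np.int64(164)), (np.int64(460),
[... 2487 characters left out ...]
np.int64(74))]
  off a 16.0 uv 298.0 275.8 w [505.9 110.7] corners [(np.int64(506), np.int64(121)), (np.int64(517), np.int64(111)), (np.int64(504), np.int64(97)), (np.int64(493), np.int64(107))]
  off a 105.5 uv 298.9 261.4 w [548.7 109.1] corners [(np.int64(553), np.int64(139)), (np.int64(571), np.int64(130)), (np.int64(544), np.int64(79)), (np.int64(526), np.int64(88))]
  off a 43.0 uv 296.6 246.7 w [593.1 117.1] corners [(np.int64(598), np.int64(142)), (np.int64(613), np.int64(133)), (np.int64(584), np.int64(86)), (np.int64(569), np.int64(95))]
(440, 235) [ 11 171  82]
(444, 241) [ 14 129 128]
(425, 252) [ 0  9 27]
(252, 244) [ 11 165 116]
(302, 262) [ 20  40 147]
(285, 265) [  7  18 128]
```

```bash
cat >> h.py <<'E'
A=np.radians(20.5); LIP=np.array([515.,41,100]); U=np.array([np.sin(A),np.cos(A),0]); V=np.array([-np.cos(A),np.sin(A),0]); Z=np.array([0,0,1.])
def rot(z,y):  # tool R from z axis and approx y (closing) axis
    z=z/np.linalg.norm(z); y=y-z*(y@z); y/=np.linalg.norm(y); return np.c_[np.cross(y,z),y,z]
def cur():
    from cell import env
    s=env.read_state(); return s,np.array(s["tcp_pos"]),R.from_euler("xyz",s["tool_rot"],degrees=True).as_matrix()
def lean(th,y): t=np.radians(th); return rot(np.sin(t)*U-np.cos(t)*Z,y)
def go(p,Rt,p0=None,R0=None):
    if p0 is None: s,p0,R0=cur()
    rv=R.from_matrix(R0.T@Rt).as_rotvec(degrees=True); d=np.asarray(p)-p0
    print("turn",rv.round(1),"|",round(float(np.linalg.norm(rv)),1)," shift cm before-turn axes",(R0.T@d/10).round(2)," after-turn axes",(Rt.T@d/10).round(2))
def tray(x,y,z,phi=0.): # tray frame -> world
    c,s=np.cos(phi),np.sin(phi); return LIP+U*(x*c-z*s)+V*y+Z*(x*s+z*c)
E
python3 - <<'E'
from h import *
s,p,Rm=cur()
Rg=lean(32,-V); g=tray(255,0,10)
b=g-140*Rg[:,2]
print(g,b)
w=np.array([480.,-200,380])
go(w,Rm); go(b,Rg,w,Rm)
go(b,lean(32,V),w,Rm)
E
```

```text
[604.30288222 279.85140826 110.        ] [578.32145293 210.36091903 228.72673346]
turn [0. 0. 0.] | 0.0  shift cm before-turn axes [ 39.78 -34.01 -13.86]  after-turn axes [ 39.78 -34.01 -13.86]
turn [ 14.5  29.7 -50.6] | 60.5  shift cm before-turn axes [ 21.69 -36.18  15.15]  after-turn axes [27.5  -5.16 35.02]
turn [ 35.5 -17.3 124. ] | 130.1  shift cm before-turn axes [ 21.69 -36.18  15.15]  after-turn axes [-27.5    5.16  35.02]
```

play_rows --pt "0 0 0 0 0 -4 0" --pt "0 0 0 0 0 -5 0" --pt "0 0 0 0 0 -4.8 0" --pt "0 0 0 4 -3.4 0 0" --pt "0 0 0 4 -3.4 0 0" --pt "0 0 0 4 -3.4 0 0" --pt "0 0 0 4 -3.4 0 0" --pt "0 0 0 4 -3.4 0 0" --pt "0 0 0 4 -3.4 0 0" --pt "0 0 0 4 -3.4 0 0" --pt "0 0 0 4 -3.4 0 0" --pt "0 0 0 4 -3.4 0 0" --pt "0 0 0 4 -3.4 0 0" --pt "1.45 2.97 -5.06 0 0 0 0" --pt "1.45 2.97 -5.06 0 0 0 0" --pt "1.45 2.97 -5.06 0 0 0 0" --pt "1.45 2.97 -5.06 0 0 0 0" --pt "1.45 2.97 -5.06 0 0 0 0" --pt "0 0 0 0 0 0 0" --pt "0 0 0 0 0 0 0"

```text
time: 2.8
tcp_pos: [482.2, -199.2, 379.7]
tool_rot: [-176.1, -15.9, 42.4]
contact_force: [0.5, 0.4, -0.3]
finger_gap: 0.997
gripper_force: 0.0
```

```bash
python3 - <<'E'
from h import *
s,p,Rm=cur(); print(s["joint_pos"].round(1))
Rg=lean(32,-V); g=tray(255,0,10); go(g-140*Rg[:,2],Rg)
E
```

```text
[ 46.2   7.5 -21.6  98.3 -14.   72.6 -18.3]
turn [  7.3  14.9 -25.4] | 30.3  shift cm before-turn axes [ 29.23 -22.11  25.57]  after-turn axes [27.38 -5.34 34.91]
```

play_rows --pt "1.46 2.98 -5.08 0 0 0 0" --pt "1.46 2.98 -5.08 0 0 0 0" --pt "1.46 2.98 -5.08 0 0 0 0" --pt "1.46 2.98 -5.08 0 0 0 0" --pt "1.46 2.98 -5.08 0 0 0 0" --pt "0 0 0 2.74 -0.53 3.5 0" --pt "0 0 0 2.74 -0.53 3.5 0" --pt "0 0 0 2.74 -0.53 3.5 0" --pt "0 0 0 2.74 -0.53 3.5 0" --pt "0 0 0 2.74 -0.53 3.5 0" --pt "0 0 0 2.74 -0.53 3.5 0" --pt "0 0 0 2.74 -0.53 3.5 0" --pt "0 0 0 2.74 -0.53 3.5 0" --pt "0 0 0 2.74 -0.53 3.5 0" --pt "0 0 0 2.74 -0.53 3.5 0" --pt "0 0 0 0 0 0 0" --pt "0 0 0 0 0 0 0"

```text
time: 4.92
tcp_pos: [578.4, 210.6, 228.1]
tool_rot: [180.0, -32.0, 69.6]
contact_force: [0.2, -0.2, 0.7]
finger_gap: 1.004
gripper_force: 0.0
```

```bash
python3 - <<'E'
from h import *
import cv2
s,p,Rm=cur(); print(s["joint_pos"].round(1))
Rg=lean(32,-V); g=tray(255,0,10); go(g,Rg)
C=cams()
a=C["side"]["color"][150:400,210:450]; b=C["top"]["color"][150:320,215:335]
a=cv2.resize(a,None,fx=2,fy=2,interpolation=cv2.INTER_CUBIC);b=cv2.resize(b,(int(120*500/170),500),interpolation=cv2.INTER_CUBIC)
a=a[:,:440]
cv2.imwrite("pics/g.png",np.hstack([a,b])[:,:,::-1])
E
```

```text
[ 17.1  20.5 -35.4 110.  -24.1  36.4 -17.5]
turn [-0.   0.   0.1] | 0.1  shift cm before-turn axes [2.000e-02 1.000e-02 1.394e+01]  after-turn axes [1.000e-02 0.000e+00 1.394e+01]
```

View pics/g.png

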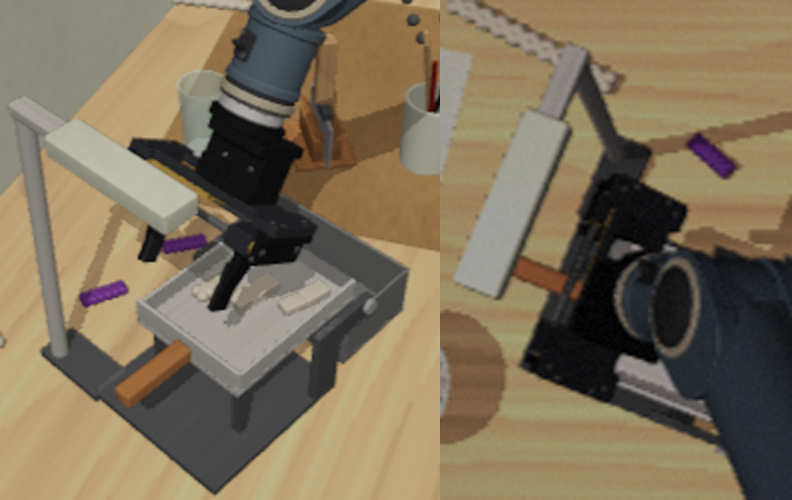

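The open jaws straddle the handle's line, with the handle end at (120,395), and the hand clears the lamp. I'll approach now.

play_rows --pt "0 0 0 0 0 3 0" --pt "0 0 0 0 0 3 0" --pt "0 0 0 0 0 3 0" --pt "0 0 0 0 0 2 0" --pt "0 0 0 0 0 2 0" --pt "0 0 0 0 0 0.9 0" --pt "0 0 0 0 0 0 0" --pt "0 0 0 0 0 0 0" --pt "0 0 0 0 0 0 1" --pt "0 0 0 0 0 0 1" --pt "0 0 0 0 0 0 1" --pt "0 0 0 0 0 0 1" --pt "0 0 0 0 0 0 1" --pt "0 0 0 0 0 0 1" --pt "0 0 0 0 0 0 1" --pt "0 0 0 0 0 0 1"

```text
time: 7.02
tcp_pos: [606.0, 278.8, 110.3]
tool_rot: [179.8, -32.1, 69.5]
contact_force: [4.8, 0.5, -3.3]
finger_gap: 0.25
gripper_force: 30.0
```

```bash
python3 - <<'E'
from h import *
s,p,Rm=cur(); print(s["joint_pos"].round(1),p,s["contact_force"],s["wrist_torque"],s["finger_gap"]*87)
q=p-LIP; print("tray frame x,y,z",q@U,q@V,q@Z)
# arc: constant twist for 0.57 rad in n rows
phi=0.59;n=20
ax=-V  # rotation lifting u: axis such that U->Z : axis=U x Z
ax=np.cross(U,Z); print("axis in tool",Rm.T@ax)
r=R.from_rotvec(ax*phi/n).as_matrix()
d=(LIP+r@(p-LIP))-p
print("row shift cm before axes",Rm.T@d/10,"after", (r@Rm).T@d/10, "deg",np.degrees(phi/n))
E
```

```text
[  6.7  33.  -32.4 110.2 -20.8  21.2 -20.6] [605.96976159 278.80011567 110.32137419] [ 4.77015239  0.53047526 -3.26408201] [-0.83815372 -0.57122101 -0.45380055] 21.785283244510186
tray frame x,y,z 254.5990369258168 -1.9294899677778876 10.321374190801606
axis in tool [-4.64647211e-04  9.99994744e-01  3.20883431e-03]
row shift cm before axes [ 0.36312963  0.00228053 -0.65811827] after [ 0.38238342  0.00225419 -0.64712118] deg 1.6902254956359284
```

play_rows --pt "0 1.69 0 0.37 0 -0.65 1" --pt "0 1.69 0 0.37 0 -0.65 1" --pt "0 1.69 0 0.37 0 -0.65 1" --pt "0 1.69 0 0.37 0 -0.65 1" --pt "0 1.69 0 0.37 0 -0.65 1" --pt "0 1.69 0 0.37 0 -0.65 1" --pt "0 1.69 0 0.37 0 -0.65 1" --pt "0 1.69 0 0.37 0 -0.65 1" --pt "0 0 0 0 0 0 1"

```text
time: 8.15
tcp_pos: [602.7, 270.2, 169.2]
tool_rot: [179.9, -45.6, 69.4]
contact_force: [3.3, -1.7, 0.0]
finger_gap: 0.248
gripper_force: 30.0
```

```bash
python3 - <<'E'
from h import *
s,p,Rm=cur(); print(s["joint_pos"].round(1),p,s["contact_force"],s["wrist_torque"],s["finger_gap"]*87)
q=p-LIP; a=q@U;h=q@Z; print("angle from xz",np.arctan2(h,a)-np.arctan2(10.3,254.6), np.hypot(a,h),q@V)
E
```

```text
[ 27.6  36.4 -53.5 113.3 -29.1  17.1  -7.1] [602.71943825 270.18996618 169.23140496] [ 3.31889888 -1.71123621  0.04306682] [-1.16651296 -0.19092346 -0.46185267] 21.578191891751597
angle from xz 0.23454115100444622 254.97473714429483 -1.9003404029104274
```

play_rows --pt "0 1.69 0 0.37 0 -0.65 1" --pt "0 1.69 0 0.37 0 -0.65 1" --pt "0 1.69 0 0.37 0 -0.65 1" --pt "0 1.69 0 0.37 0 -0.65 1" --pt "0 1.69 0 0.37 0 -0.65 1" --pt "0 1.69 0 0.37 0 -0.65 1" --pt "0 1.69 0 0.37 0 -0.65 1" --pt "0 1.69 0 0.37 0 -0.65 1" --pt "0 0 0 0 0 0 1"

```text
time: 9.28
tcp_pos: [595.0, 249.3, 224.3]
tool_rot: [179.9, -59.0, 69.4]
contact_force: [2.0, -5.0, 1.3]
finger_gap: 0.252
gripper_force: 30.0
```

```bash
python3 - <<'E'
from h import *
s,p,Rm=cur(); print(s["joint_pos"].round(1),p,s["contact_force"],s["wrist_torque"],s["finger_gap"]*87)
q=p-LIP; a=q@U;h=q@Z; print("angle from xz",np.arctan2(h,a)-np.arctan2(10.3,254.6), np.hypot(a,h),q@V)
E
```

```text
[ 44.9  45.4 -71.7 116.4 -33.4  14.    3.9] [594.9617232  249.25426018 224.33688966] [ 1.98839362 -4.98101088  1.29822258] [-1.39843829  0.04977726 -0.63078966] 21.92786632474433
angle from xz 0.4680669058663108 255.38111137081074 -1.9657432352058988
```

play_rows --pt "0 0.7 0 0.37 0 -0.65 1" --pt "0 0.7 0 0.38 0 -0.65 1" --pt "0 0.7 0 0.4 0 -0.64 1" --pt "0 0.7 0 0.4 0 -0.63 1" --pt "0 0 0 0 0 0 1"

```text
time: 9.9
tcp_pos: [589.8, 235.4, 248.8]
tool_rot: [179.9, -61.7, 69.4]
contact_force: [7.3, 3.7, -10.8]
finger_gap: 0.252
gripper_force: 30.0
```

```bash
python3 - <<'E'
from h import *
s,p,Rm=cur(); print(s["joint_pos"].round(1),p,s["contact_force"],s["wrist_torque"],s["finger_gap"]*87)
q=p-LIP; a=q@U;h=q@Z; print("angle from xz",np.arctan2(h,a)-np.arctan2(10.3,254.6), np.hypot(a,h),q@V)
E
```

```text
[ 49.3  45.9 -75.2 116.9 -34.5  15.5   5.2] [589.80999728 235.44767921 248.83718138] [  7.34389033   3.71706224 -10.78698269] [-2.33950958  0.13436212 -1.1575818 ] 21.883701873881904
angle from xz 0.5799051511446082 256.0371845553165 -1.9754314031981095
```

play_rows --pt "0 0 0 0 0 0 0" --pt "0 0 0 0 0 0 0" --pt "0 0 0 0 0 0 0" --pt "0 0 0 0 0 0 0" --pt "0 0 0 0 0 0 0" --pt "0 0 0 0 0 -2 0" --pt "0 0 0 0 0 -4 0" --pt "0 0 0 0 0 -5 0" --pt "0 0 0 0 0 -5 0" --pt "0 0 0 0 0 -5 0" --pt "0 0 0 0 0 0 0"

```text
time: 11.28
tcp_pos: [525.2, 59.5, 350.7]
tool_rot: [179.7, -61.7, 69.4]
contact_force: [0.6, -0.5, -1.6]
finger_gap: 0.996
gripper_force: 0.0
```

```bash
python3 - <<'E'
from h import *
s,p,Rm=cur(); print(s["joint_pos"].round(1),p,s["contact_force"])
a=np.radians(32.5); xs=np.array([np.cos(a),np.sin(a),0])
w=np.array([590.,-280,300])
for y in (xs,-xs):
  go(w,rot(-Z,y))
E
```

```text
[ 77.8  30.7 -78.  115.1 -41.7  46.8  12.5] [525.17874204  59.48695954 350.70591265] [ 0.60014629 -0.5174128  -1.57835657]
turn [ 28.8 -57.  -47.9] | 79.8  shift cm before-turn axes [-18.43  18.15 -23.47]  after-turn axes [-32.11 -12.77   5.07]
turn [-66.8 -33.8 112. ] | 134.7  shift cm before-turn axes [-18.43  18.15 -23.47]  after-turn axes [32.11 12.77  5.07]
```

play_rows --pt "2.88 -5.7 -4.79 0 0 0 0" --pt "2.88 -5.7 -4.79 0 0 0 0" --pt "2.88 -5.7 -4.79 0 0 0 0" --pt "2.88 -5.7 -4.79 0 0 0 0" --pt "2.88 -5.7 -4.79 0 0 0 0" --pt "2.88 -5.7 -4.79 0 0 0 0" --pt "2.88 -5.7 -4.79 0 0 0 0" --pt "2.88 -5.7 -4.79 0 0 0 0" --pt "2.88 -5.7 -4.79 0 0 0 0" --pt "2.88 -5.7 -4.79 0 0 0 0" --pt "0 0 0 -2.5 -1 0 0" --pt "0 0 0 -2.5 -1 0 0" --pt "0 0 0 -2.5 -1 0 0" --pt "0 0 0 -2.5 -1 0 0" --pt "0 0 0 0 0 0 0"

```text
time: 13.15
tcp_pos: [544.5, -43.0, 348.5]
tool_rot: [-179.9, -0.2, 122.9]
contact_force: [-0.2, 0.5, 0.5]
finger_gap: 0.999
gripper_force: 0.0
```

```bash
python3 - <<'E'
from h import *
import cv2
s,p,Rm=cur(); print(s["joint_pos"].round(1),p)
a=np.radians(32.5); xs=np.array([np.cos(a),np.sin(a),0])
go([608,-302,300],rot(-Z,xs))
C=cams()
cv2.imwrite("pics/t1.png",C["top"]["color"][:,:,::-1]);cv2.imwrite("pics/s1.png",C["side"]["color"][:,:,::-1])
a=cv2.resize(C["side"]["color"][160:360,210:440],None,fx=3.4,fy=3,interpolation=cv2.INTER_CUBIC)
cv2.imwrite("pics/v1.png",a[:,:,::-1])
E
```

```text
[ 47.8  19.9 -61.4  94.4  17.7  76.5  16.5] [544.48778664 -43.01451285 348.53422679]
turn [-0.1 -0.2  0.4] | 0.4  shift cm before-turn axes [-25.22  -8.71   4.76]  after-turn axes [-25.26  -8.56   4.85]
```

View pics/v1.png

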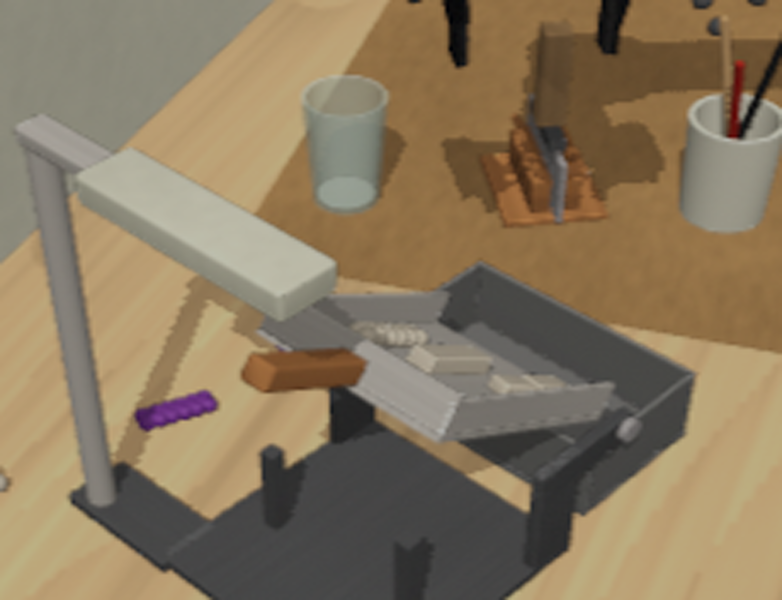

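The tray stands tilted by itself, with its handle at (300,370) in the crop, and the offcuts haven't moved. The scraper stands in its slot at (550,150) with the jaws above it. Next I'll grasp the scraper.

play_rows --pt "0 0 0 -5 -1.7 0 0" --pt "0 0 0 -5 -1.7 0 0" --pt "0 0 0 -5 -1.7 0 0" --pt "0 0 0 -5 -1.7 0 0" --pt "0 0 0 -5.2 -1.8 4.7 0" --pt "0 0 0 0 0 0 0" --pt "0 0 0 0 0 0 0"

```text
time: 14.12
tcp_pos: [608.2, -290.0, 308.7]
tool_rot: [179.9, -0.2, 123.2]
contact_force: [0.4, 0.9, -0.1]
finger_gap: 0.999
gripper_force: 0.0
```

```bash
python3 - <<'E'
from h import *
import cv2
s,p,Rm=cur(); print(s["joint_pos"].round(1),p)
a=np.radians(32.5); xs=np.array([np.cos(a),np.sin(a),0])
go([608,-302,143],rot(-Z,xs))
c=C=cams()["side"]
print("pred end face",proj(c,tray(280,-2,10,.56)),proj(c,tray(280,-2,10,.5)),"pin",proj(c,tray(0,97,0)),"meas 287,284 ; 394.7,303.3")
hsv=cv2.cvtColor(c["color"],cv2.COLOR_RGB2HSV)
m=cv2.inRange(hsv,(9,85,60),(22,170,255))
for v in range(165,205,5): 
  r=np.where(m[v,355:390])[0]+355; print(v,r.min() if len(r) else None,r.max() if len(r) else None,len(r), hsv[v,355:390:3,1].tolist())
print("pred top",proj(c,[608,-302,188]),proj(c,[608,-302,90]))
E
```

```text
[ 55.6  33.7 -54.2  80.8  27.   79.3  34.3] [ 608.17962977 -290.01436402  308.7145882 ]
turn [ 0.1 -0.2  0.7] | 0.7  shift cm before-turn axes [-1.06 -0.69 16.57]  after-turn axes [-1.   -0.66 16.57]
pred end face [283.33676963 285.00212426] [280.13838034 292.875249  ] pin [394.44672079 304.20038303] meas 287,284 ; 394.7,303.3
165 355 389 35 [133, 133, 134, 135, 134, 137, 137, 141, 143, 143, 138, 138]
170 355 389 35 [140, 140, 140, 138, 136, 117, 116, 115, 140, 140, 137, 141]
175 355 389 35 [138, 141, 141, 139, 136, 127, 120, 121, 136, 136, 141, 136]
180 355 389 35 [140, 140, 138, 138, 136, 123, 122, 121, 135, 134, 134, 136]
185 355 389 35 [133, 133, 142, 134, 134, 123, 122, 122, 135, 136, 133, 134]
190 355 389 35 [134, 137, 133, 134, 129, 122, 121, 125, 135, 133, 134, 134]
195 355 389 34 [134, 134, 135, 128, 126, 122, 123, 125, 133, 134, 134, 134]
200 355 389 33 [134, 135, 154, 123, 105, 122, 123, 126, 134, 133, 131, 134]
pred top [373.30130912 168.36774316] [370.95821886 197.93982995]
```

play_rows --pt "0 0 0.7 -1 -0.66 0 0" --pt "0 0 0 0 0 4 0" --pt "0 0 0 0 0 4 0" --pt "0 0 0 0 0 4 0" --pt "0 0 0 0 0 3 0" --pt "0 0 0 0 0 1.5 0" --pt "0 0 0 0 0 0 0" --pt "0 0 0 0 0 0 0" --pt "0 0 0 0 0 0 1" --pt "0 0 0 0 0 0 1" --pt "0 0 0 0 0 0 1" --pt "0 0 0 0 0 0 1" --pt "0 0 0 0 0 0 1" --pt "0 0 0 0 0 0 1" --pt "0 0 0 0 0 0 1" --pt "0 0 0 0 0 0 1"

```text
time: 16.23
tcp_pos: [607.1, -304.5, 143.4]
tool_rot: [-180.0, -0.2, 122.3]
contact_force: [0.4, -0.6, 0.6]
finger_gap: 0.3
gripper_force: 30.0
```

```bash
python3 - <<'E'
from h import *
import cv2
s,p,Rm=cur(); print(s["joint_pos"].round(1),p,s["tool_rot"],s["contact_force"],s["wrist_torque"],s["finger_gap"]*87)
print(np.save("grasp.npy",np.c_[p,Rm]))
E
```

```text
[ 54.5  41.6 -49.3  90.6  34.   64.   29.2] [ 607.13242276 -304.50982209  143.4406682 ] [-1.79980423e+02 -1.54379224e-01  1.22260115e+02] [ 0.39871734 -0.56594304  0.59912515] [ 0.01669091 -0.18037227 -0.02295376] 26.094777004368392
None
```

```bash
sed -i 's/^A=np.radians(20.5)/A=np.radians(21.0)/' h.py; cat >> h.py <<'E'
PH=0.56; NX=np.cos(PH)*U+np.sin(PH)*Z; NZ=-np.sin(PH)*U+np.cos(PH)*Z; RS=rot(-NZ,NX); SL=135.4
E
python3 - <<'E'
from h import *
s,p,Rm=cur()
up=p+[0,0,200]
t=tray(160,0,90+SL,PH); print(t)
go(t,RS,up,Rm)
E
```

```text
[520.67348383  55.77993068 375.96109369]
turn [-30.9  10.1 -35.8] | 48.4  shift cm before-turn axes [35.09 11.92 -3.16]  after-turn axes [20.98 27.6  13.47]
```

play_rows --pt "0 0 0 0 0 -1 1" --pt "0 0 0 0 0 -2 1" --pt "0 0 0 0 0 -3 1" --pt "0 0 0 0 0 -4 1" --pt "0 0 0 0 0 -5 1" --pt "0 0 0 0 0 -5 1" --pt "0 0 0 0 0 0 1"

```text
time: 17.1
tcp_pos: [609.4, -304.3, 350.3]
tool_rot: [179.7, 0.3, 122.3]
contact_force: [-0.7, 0.7, -2.7]
finger_gap: 0.293
gripper_force: 30.0
```

play_rows --pt "0 0 0 2.5 0.9 -0.4 1" --pt "0 0 0 4.5 1.5 -0.4 1" --pt "0 0 0 4.5 1.5 -0.4 1" --pt "0 0 0 4.5 1.5 -0.4 1" --pt "0 0 0 4.5 1.5 -0.4 1" --pt "0 0 0 4.5 1.5 -0.4 1" --pt "0 0 0 4.5 1.5 -0.2 1" --pt "0 0 0 4 1.4 0 1" --pt "0 0 0 1.7 0.6 0 1" --pt "-4.4 1.44 -5.1 0 0 0 1" --pt "-4.4 1.44 -5.1 0 0 0 1" --pt "-4.4 1.44 -5.1 0 0 0 1" --pt "-4.4 1.44 -5.1 0 0 0 1" --pt "-4.4 1.44 -5.1 0 0 0 1" --pt "-4.4 1.44 -5.1 0 0 0 1" --pt "-4.4 1.44 -5.1 0 0 0 1" --pt "0 0 0 0 0 0 1" --pt "0 0 0 0 0 0 1"

```text
time: 19.35
tcp_pos: [519.9, 56.5, 370.1]
tool_rot: [148.1, -0.1, 158.9]
contact_force: [-0.5, 0.6, -1.8]
finger_gap: 0.293
gripper_force: 30.0
```

```bash
python3 - <<'E'
from h import *
import cv2
s,p,Rm=cur();print(s["joint_pos"].round(1))
go(tray(160,0,90+SL,PH),RS)
C=cams()
a=cv2.resize(C["side"]["color"][160:360,230:430],(590,590),interpolation=cv2.INTER_CUBIC)
cv2.imwrite("pics/v2.png",a[:,:,::-1])
c=C["side"]; e=p+SL*Rm[:,2]
for y in(-60,60): print(((proj(c,e+y*Rm[:,0])-[230,160])*2.95).round())
E
```

```text
[ 71.4  16.8 -77.7 104.8 -14.4  58.2  71.3]
turn [-0.2  0.  -0.2] | 0.3  shift cm before-turn axes [-0.1   0.28 -0.51]  after-turn axes [-0.1   0.28 -0.51]
[252. 226.]
[381. 306.]
```

View pics/v2.png

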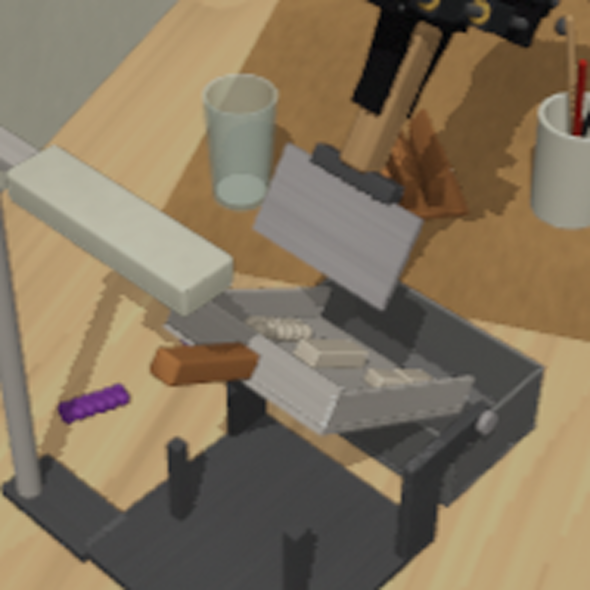

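The blade edge appears at (254,229) to (386,308), which matches the prediction to about 1 mm. I'll lower it onto the floor.

play_rows --pt "-0.2 0 -0.2 -0.1 0.28 1 1" --pt "0 0 0 0 0 2.5 1" --pt "0 0 0 0 0 2.5 1" --pt "0 0 0 0 0 1.5 1" --pt "0 0 0 0 0 0.4 1" --pt "0 0 0 0 0 0 1" --pt "0 0 0 0 0 0 1"

```text
time: 20.32
tcp_pos: [537.6, 97.0, 305.5]
tool_rot: [147.8, 0.1, 159.0]
contact_force: [0.1, 0.7, -2.5]
finger_gap: 0.298
gripper_force: 30.0
```

```bash
cat >> h.py <<'E'
def rep():
    s,p,Rm=cur(); e=p+SL*Rm[:,2]-LIP; x=(e@NX,e@V,e@NZ); print("edge in tray",np.round(x,1),"F tool",(Rm.T@s["contact_force"]).round(1),"torque",s["wrist_torque"].round(2),"j",s["joint_pos"].round(1)); go(p,RS)
E
python3 -c "from h import *;rep()"
```

```text
edge in tray [160.5  -1.2   6.6] F tool [ 0.2 -0.7  2.4] torque [-0.83  0.2   0.01] j [ 59.3  21.4 -71.9 109.1  -9.9  47.6  66.4]
turn [0.1 0.1 0.1] | 0.2  shift cm before-turn axes [0. 0. 0.]  after-turn axes [0. 0. 0.]
```

play_rows --pt "0 0 0 0 0 0.15 1" --pt "0 0 0 0 0 0.15 1" --pt "0 0 0 0 0 0.1 1" --pt "0 0 0 0 0 0 1"

```text
time: 20.82
tcp_pos: [538.2, 98.8, 301.9]
tool_rot: [147.9, 0.1, 159.0]
contact_force: [-1.4, -3.7, 3.5]
finger_gap: 0.295
gripper_force: 30.0
```

```bash
python3 -c "from h import *;rep()"
```

```text
edge in tray [160.1  -1.1   2.6] F tool [-0.  -1.5 -5.1] torque [-0.79  0.59  0.28] j [ 58.7  21.7 -71.5 109.3  -9.7  47.1  66.2]
turn [0.1 0.1 0.1] | 0.1  shift cm before-turn axes [0. 0. 0.]  after-turn axes [0. 0. 0.]
```

play_rows --pt "0 0 0 0 -0.1 -0.1 1" --pt "0 0 0 0 -0.5 0 1" --pt "0 0 0 0 -0.8 0 1" --pt "0 0 0 0 -0.8 0 1" --pt "0 0 0 0 -0.8 0 1" --pt "0 0 0 0 -0.8 0 1" --pt "0 0 0 0 -0.8 0 1" --pt "0 0 0 0 -0.8 0 1" --pt "0 0 0 0 -0.8 0 1" --pt "0 0 0 0 0 0 1"

```text
time: 22.08
tcp_pos: [518.8, 48.9, 268.9]
tool_rot: [147.9, 0.0, 159.0]
contact_force: [0.7, 0.2, -2.1]
finger_gap: 0.298
gripper_force: 30.0
```

```bash
python3 -c "from h import *;rep()"
```

```text
edge in tray [97.3 -0.8  3.1] F tool [-0.5 -0.7  2.1] torque [-0.77  0.25  0.02] j [ 65.   23.6 -72.  113.   -9.4  45.9  72. ]
turn [0. 0. 0.] | 0.1  shift cm before-turn axes [0. 0. 0.]  after-turn axes [0. 0. 0.]
```

play_rows --pt "0 0 0 0 -0.5 0 1" --pt "0 0 0 0 -0.8 0 1" --pt "0 0 0 0 -0.8 0 1" --pt "0 0 0 0 -0.8 0 1" --pt "0 0 0 0 -0.8 0 1" --pt "0 0 0 0 -0.8 0 1" --pt "0 0 0 0 -0.8 0 1" --pt "0 0 0 0 -0.8 0 1" --pt "0 0 0 0 -0.8 0 1" --pt "0 0 0 0 0 0 1"

```text
time: 23.32
tcp_pos: [497.9, -5.6, 232.2]
tool_rot: [147.9, 0.0, 159.0]
contact_force: [0.3, 0.8, -0.9]
finger_gap: 0.302
gripper_force: 30.0
```

```bash
python3 - <<'E'
from h import *
rep()
import cv2
C=cams()
a=cv2.resize(C["side"]["color"][220:340,280:420],(700,600),interpolation=cv2.INTER_CUBIC)
cv2.imwrite("pics/v3.png",a[:,:,::-1])
E
```

```text
edge in tray [28.3 -0.9  3. ] F tool [0.  0.2 1.2] torque [-0.83  0.15  0.  ] j [ 70.6  26.7 -71.3 116.   -7.7  44.7  77.7]
turn [0.1 0.  0. ] | 0.1  shift cm before-turn axes [0. 0. 0.]  after-turn axes [0. 0. 0.]
```

View pics/v3.png

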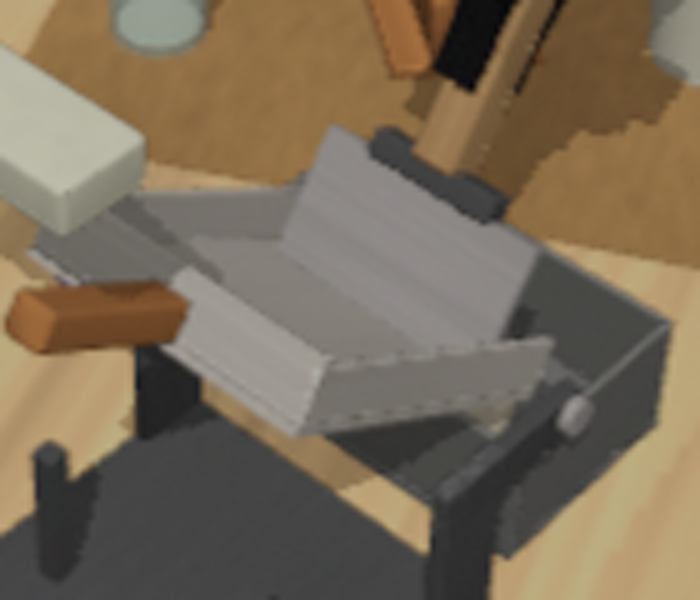

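The floor behind the blade is clear, and one offcut is already down at (490,415), seen past the side wall. I'll finish the stroke over the lip.

play_rows --pt "0 0 0 0 -0.5 0 1" --pt "0 0 0 0 -0.8 0 1" --pt "0 0 0 0 -0.8 0 1" --pt "0 0 0 0 -0.8 0 1" --pt "0 0 0 0 -0.8 0 1" --pt "0 0 0 0 -0.8 0 1" --pt "0 0 0 0 0 0 1" --pt "0 0 0 0 0 0 1" --pt "0 0 0 0 0 0 1" --pt "0 0 0 0 0 -2 1" --pt "0 0 0 0 0 -4 1" --pt "0 0 0 0 0 -4 1" --pt "0 0 0 0 0 -4 1" --pt "0 0 0 0 0 0 1"

```text
time: 25.18
tcp_pos: [459.2, -111.9, 329.0]
tool_rot: [148.0, 0.4, 158.8]
contact_force: [-0.8, 0.4, -2.6]
finger_gap: 0.297
gripper_force: 30.0
```

```bash
python3 - <<'E'
from h import *
rep()
s,p,Rm=cur(); g=np.load("grasp.npy")
go(p,g[:,1:]); go(g[:,0]+[0,0,220],g[:,1:])
E
```

```text
edge in tray [-16.3  -3.6 145.1] F tool [ 1.  -1.3  2.2] torque [-0.77  0.16  0.03] j [ 90.1  20.7 -76.5 107.9 -13.1  63.8  89.7]
turn [-0.   0.4  0.1] | 0.4  shift cm before-turn axes [0. 0. 0.]  after-turn axes [0. 0. 0.]
turn [31.  -9.7 35.7] | 48.3  shift cm before-turn axes [0. 0. 0.]  after-turn axes [0. 0. 0.]
turn [31.  -9.7 35.7] | 48.3  shift cm before-turn axes [-20.77  -8.95  -9.51]  after-turn axes [-24.18   2.22  -3.51]
```

play_rows --pt "4.43 -1.39 5.1 0 0 0 1" --pt "4.43 -1.39 5.1 0 0 0 1" --pt "4.43 -1.39 5.1 0 0 0 1" --pt "4.43 -1.39 5.1 0 0 0 1" --pt "4.43 -1.39 5.1 0 0 0 1" --pt "4.43 -1.39 5.1 0 0 0 1" --pt "4.43 -1.39 5.1 0 0 0 1" --pt "0 0 0 -2 0.2 -1.5 1" --pt "0 0 0 -4 0.4 -1 1" --pt "0 0 0 -4 0.4 -1 1" --pt "0 0 0 -4 0.4 0 1" --pt "0 0 0 -4 0.4 0 1" --pt "0 0 0 -4 0.4 0 1" --pt "0 0 0 -2 0.1 0 1" --pt "0 0 0 0 0 0 1" --pt "0 0 0 0 0 0 1"

```text
time: 27.18
tcp_pos: [606.4, -297.9, 359.5]
tool_rot: [-179.9, -0.6, 122.7]
contact_force: [0.4, -0.0, -2.2]
finger_gap: 0.297
gripper_force: 30.0
```

```bash
python3 - <<'E'
from h import *
import cv2
s,p,Rm=cur(); g=np.load("grasp.npy"); print(s["joint_pos"].round(1))
go(g[:,0]+[0,0,90],g[:,1:])
C=cams()
a=cv2.resize(C["side"]["color"][150:330,280:450],(566,600),interpolation=cv2.INTER_CUBIC)
b=cv2.resize(C["top"]["color"][210:320,290:400][:,:43],(234,600),interpolation=cv2.INTER_CUBIC)
b=cv2.resize(C["top"]["color"][220:320,330:370],(234,585),interpolation=cv2.INTER_CUBIC); b=np.vstack([b,np.zeros((15,234,3),np.uint8)])
cv2.imwrite("pics/v4.png",np.hstack([a,b])[:,:,::-1])
E
```

```text
[ 55.   32.  -53.2  75.8  24.8  84.8  36.5]
turn [-0.1 -0.4  0.4] | 0.6  shift cm before-turn axes [-0.72 -0.27 12.6 ]  after-turn axes [-0.63 -0.28 12.61]
```

View pics/v4.png

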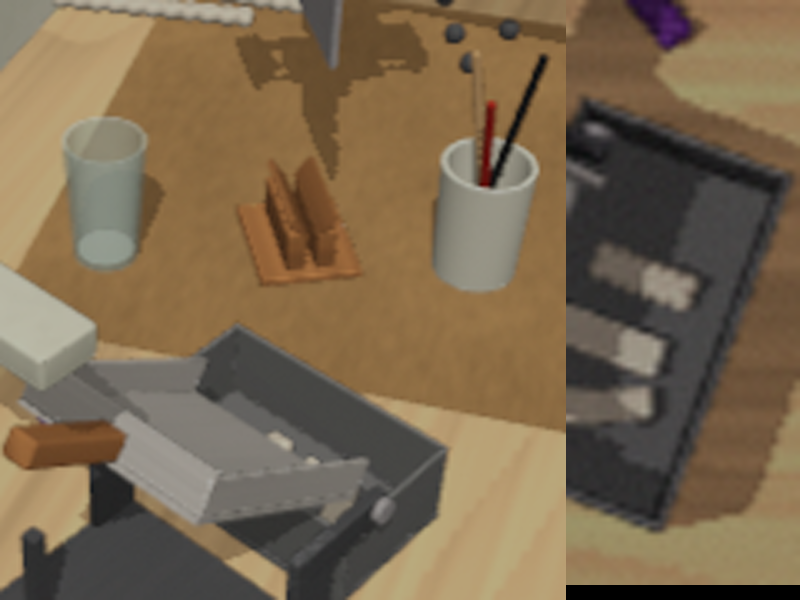

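All three offcuts lie in the tub at about (640,275), (640,350) and (635,400) in the right panel, and the tray is empty. The stand is free, with its slot at (300,235). I'll lower the scraper back to the pose where I grasped it.

play_rows --pt "-0.1 -0.4 0.4 -0.63 -0.28 0 1" --pt "0 0 0 0 0 3 1" --pt "0 0 0 0 0 4 1" --pt "0 0 0 0 0 3 1" --pt "0 0 0 0 0 2.6 1" --pt "0 0 0 0 0 0 1" --pt "0 0 0 0 0 0 1" --pt "0 0 0 0 0 0 1"

```text
time: 28.28
tcp_pos: [608.3, -307.0, 236.2]
tool_rot: [179.9, 0.1, 122.1]
contact_force: [-0.7, -0.3, -2.8]
finger_gap: 0.299
gripper_force: 30.0
```

```bash
python3 - <<'E'
from h import *
s,p,Rm=cur(); g=np.load("grasp.npy"); print(p,s["contact_force"])
go(g[:,0]+[0,0,40],g[:,1:])
C=cams(); c=C["side"]
import cv2
hsv=cv2.cvtColor(c["color"],cv2.COLOR_RGB2HSV)
m=cv2.inRange(hsv,(0,0,50),(180,60,200)) # steel blade
e=p+SL*Rm[:,2]
b=[proj(c,e+y*Rm[:,0]+[0,0,z]) for z in(0,60) for y in(-60,60)]; print(np.round(b,1))
x0,y0=np.min(b,0).astype(int)-8; x1,y1=np.max(b,0).astype(int)+8
k=np.zeros_like(m);k[y0:y1,x0:x1]=m[y0:y1,x0:x1]
cs,_=cv2.findContours(k,cv2.RETR_EXTERNAL,cv2.CHAIN_APPROX_NONE); q=max(cs,key=cv2.contourArea)
print(cv2.approxPolyDP(q,2,True)[:,0].tolist())
E
```

```text
[ 608.25230106 -307.01555442  236.20618887] [-0.67128195 -0.32103025 -2.75825775]
turn [ 0.1  0.3 -0.1] | 0.3  shift cm before-turn axes [0.28 0.03 5.28]  after-turn axes [0.26 0.04 5.28]
[[366.9 182.2]
 [376.6 206.2]
 [368.2 164.5]
 [378.2 188. ]]
[[367, 171], [367, 185], [377, 206], [378, 177], [372, 174], [373, 182]]
```

play_rows --pt "0.1 0.3 -0.1 0.27 0.03 0 1" --pt "0 0 0 0 0 2 1" --pt "0 0 0 0 0 2 1" --pt "0 0 0 0 0 1.3 1" --pt "0 0 0 0 0 0 1" --pt "0 0 0 0 0 0 1"

```text
time: 29.12
tcp_pos: [605.9, -304.5, 181.4]
tool_rot: [-179.9, -0.3, 122.2]
contact_force: [-1.6, 0.4, -2.1]
finger_gap: 0.297
gripper_force: 30.0
```

```bash
python3 - <<'E'
from h import *
s,p,Rm=cur(); g=np.load("grasp.npy"); print(p,s["contact_force"],s["wrist_torque"])
go(g[:,0]+[0,0,1],g[:,1:])
E
```

```text
[ 605.92080275 -304.49010212  181.44902072] [-1.60822581  0.42256373 -2.14733922] [-0.0236335  -0.15758459  0.00740057]
turn [-0.1 -0.2 -0. ] | 0.2  shift cm before-turn axes [-0.09  0.11  3.7 ]  after-turn axes [-0.08  0.1   3.7 ]
```

play_rows --pt "0 0 0 -0.05 0.08 0.8 1" --pt "0 0 0 0 0 0.8 1" --pt "0 0 0 0 0 0.8 1" --pt "0 0 0 0 0 0.7 1" --pt "0 0 0 0 0 0.4 1" --pt "0 0 0 0 0 0 1" --pt "0 0 0 0 0 0 1"

```text
time: 30.0
tcp_pos: [606.9, -304.2, 146.6]
tool_rot: [-179.9, -0.3, 122.2]
contact_force: [0.2, 0.0, -1.3]
finger_gap: 0.298
gripper_force: 30.0
```

```bash
python3 - <<'E'
from h import *
s,p,Rm=cur(); g=np.load("grasp.npy"); print(p,s["contact_force"],s["wrist_torque"])
go(g[:,0],g[:,1:])
E
```

```text
[ 606.87351069 -304.21010381  146.6064949 ] [ 0.22081472  0.02561063 -1.28031132] [ 0.00861986 -0.11412307 -0.04015204]
turn [-0.1 -0.2 -0. ] | 0.2  shift cm before-turn axes [-0.04  0.01  0.32]  after-turn axes [-0.04  0.01  0.32]
```

Clean entry into the slot. I'll lower the last 3 mm, release and retreat.

play_rows --pt "0 0 0 0 0 0.2 1" --pt "0 0 0 0 0 0.12 1" --pt "0 0 0 0 0 0 1" --pt "0 0 0 0 0 0 0" --pt "0 0 0 0 0 0 0" --pt "0 0 0 0 0 0 0" --pt "0 0 0 0 0 0 0" --pt "0 0 0 0 0 0 0" --pt "0 0 0 0 0 0 0" --pt "0 0 0 0 0 -1 0" --pt "0 0 0 0 0 -3 0" --pt "0 0 0 0 0 -4 0" --pt "0 0 0 0 0 -5 0" --pt "0 0 0 0 0 -4 0" --pt "0 0 0 5 0 0 0" --pt "0 0 0 5 0 0 0" --pt "0 0 0 5 0 0 0" --pt "0 0 0 0 0 0 0" --pt "0 0 0 0 0 0 0"

```text
time: 32.38
tcp_pos: [527.9, -178.6, 314.8]
tool_rot: [-179.9, -0.2, 122.2]
contact_force: [0.5, -0.5, -0.7]
finger_gap: 0.999
gripper_force: 0.0
```

```bash
python3 - <<'E'
from h import *
import cv2
C=cams()
a=cv2.resize(C["side"]["color"][150:360,260:450],(540,597),interpolation=cv2.INTER_CUBIC)
b=cv2.resize(C["top"]["color"][210:310,400:443],(257,597),interpolation=cv2.INTER_CUBIC)
cv2.imwrite("pics/v5.png",np.hstack([a,b])[:,:,::-1])
E
```

```text
(no output)
```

View pics/v5.png

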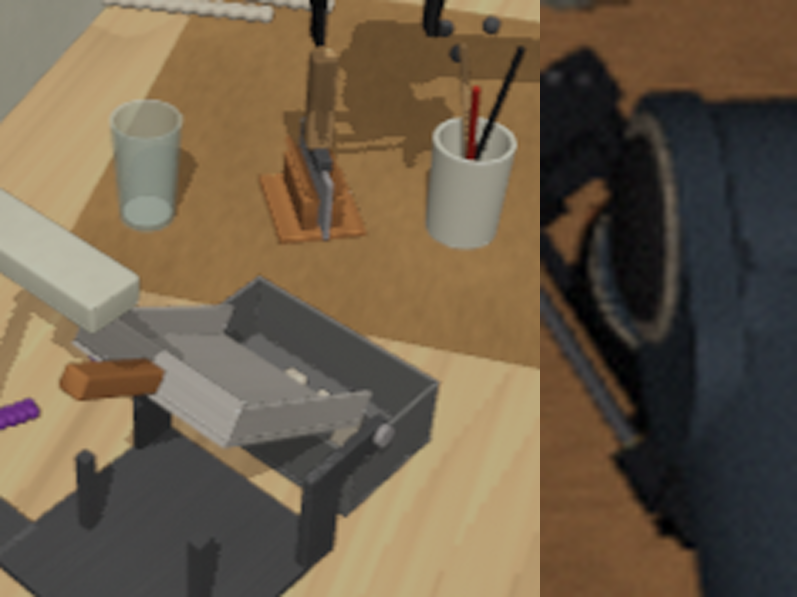

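The scraper stands upright and seated in its slot at (320,150). The tray is still tilted, the offcuts are in the tub at (300,378), (320,390) and (345,430), and the bystanders haven't moved. I'll hand the job in.

```bash
python3 -c "
from cell import env
print(env.close_job())"
```

```text
the job is handed in; nothing more can be done
None
```

The job is handed in; no verdict came back, but the last picture shows the tray tilted, all three offcuts in the tub, the scraper upright in its slot, and the tub, jar and tumbler where they were (bowl out of that view).

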